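# Shut the glass samples, hold the tool case open

### The job

I am done choosing glass and want my tools: lower the open lid of the sample case (the one with the clear pane) gently until it lies fully shut, then lift the solid lid of the tool case beside it by its handle and hold it open at about 50 degrees from shut, so that I can reach in with both hands. That lid has no stay and falls if let go, so do not drop it, do not prop it up, and finish while the gripper is still holding it there; leave the other things on the bench where they are.

Things in the scene. Friction and masses are not known exactly. Their poses are not given: they have to be found in the camera images.
- sample_case: Sample case: wooden case fixed to the table, 150 mm deep (its x), 220 mm wide (its y), walls 85 mm high, 8 mm thick. Origin: centre of its underside; its x axis is level, from the handle side to the hinge side (away from the robot within 0.35 rad); z up. It may be the left or the right case. Holds coloured glass; its lid with a clear pane stands open at the start.
- tool_case: Tool case: wooden case fixed to the table, 150 mm deep (its x), 220 mm wide (its y), walls 85 mm high, 8 mm thick. Origin: centre of its underside; its x axis is level, from the handle side to the hinge side (away from the robot within 0.35 rad); z up. It may be the left or the right case. Holds hand tools; its solid wooden lid is shut at the start.
- glazed_lid (a joint): Opening angle, rad, of sample_case's lid (wooden frame with a clear pane; 150 x 220 x 12 mm, 0.4 to 0.65 kg): 0 = shut, level on the rim; 1.57 = upright; 1.68 = leaning back on its open stop. The hinge is free: let go short of upright the lid falls shut, past upright it falls back onto the stop.
- glazed_lid_hinge (a point): Middle of the hinge axis of glazed_lid: on the far rim, 91 mm above the table, 75 mm along sample_case's +x from the case's middle. The axis runs level along the case's y.
- glazed_lid_bar (a point): Middle of glazed_lid's round steel handle bar, 10 mm thick, 140 mm long, parallel to the hinge and 205 mm from it, in the lid's plane; two rods at its ends carry it, with 50 mm of open space to the lid's edge. At angle a: hinge - 205 cos(a) along the case's x, + 205 sin(a) up (91 mm high when shut). It can turn between fingers that pinch it from above and stay pointing down.
- solid_lid (a joint): Opening angle, rad, of tool_case's lid (solid wood; 150 x 220 x 12 mm, 0.4 to 0.65 kg): 0 = shut, level on the rim; 1.57 = upright; 1.68 = leaning back on its open stop. The hinge is free: let go short of upright the lid falls shut, past upright it falls back onto the stop.
- solid_lid_hinge (a point): Middle of the hinge axis of solid_lid: on the far rim, 91 mm above the table, 75 mm along tool_case's +x from the case's middle. The axis runs level along the case's y.
- solid_lid_bar (a point): Middle of solid_lid's round steel handle bar, 10 mm thick, 140 mm long, parallel to the hinge and 205 mm from it, in the lid's plane; two rods at its ends carry it, with 50 mm of open space to the lid's edge. At angle a: hinge - 205 cos(a) along the case's x, + 205 sin(a) up (91 mm high when shut). It can turn between fingers that pinch it from above and stay pointing down.
- flux_bottle: Bystander, to be left alone: small white plastic bottle, 32 mm across, 75 mm tall, standing between the two cases. Origin: centre of its underside.
- lead_weight: Bystander, to be left alone: dark steel knobbed weight, 38 mm across, 50 mm tall, standing between the two cases nearer the robot. Origin: centre of its underside.
- foil_roll: Bystander, to be left alone: flat copper roll (a ring), 76 mm across, 12 mm high, on the table left of the cases. Origin: centre of its underside.
- hammer: Bystander, to be left alone: hammer lying on the table right of the cases. Origin: under its middle.
- brush_mug: Bystander, to be left alone: white cup, 72 mm across, 90 mm tall, on the table right of the cases. Origin: centre of its underside.
- brush: Bystander, to be left alone: brush lying on the table left of the cases. Origin: under its middle.
- patina_jar: Bystander, to be left alone: amber glass jar, 60 mm across, 75 mm tall, on the table left of the cases. Origin: centre of its underside.

How it is judged:
On the way, in this order (a step that is already met when the one before it is completed fails the run):
1. the sample case's lid lies shut, while the tool case is still shut (value of joint glazed_lid below 0.04 rad and value of joint solid_lid below 0.1 rad), for 0.2 s.
2. the tool case's lid has been lifted clear of its rim (value of joint solid_lid above 0.3 rad), for 0.1 s.
At the end, for the whole second after the job is handed in: The sample case's lid is shut (below 0.04 rad); the tool case's lid stands still at 50 degrees within 7 (0.753 to 0.993 rad), the fingers bearing on it with more than 0.4 N and no bystander touching it (value of joint glazed_lid below 0.04 rad and value of joint solid_lid between 0.753 and 0.993 rad and velocity of joint solid_lid between -0.1 and 0.1 rad/s and contact force between the fingers and solid_lid above 0.4 N and contact force between solid_lid and flux_bottle below 0.05 N and contact force between solid_lid and lead_weight below 0.05 N and contact force between solid_lid and foil_roll below 0.05 N and contact force between solid_lid and hammer below 0.05 N and contact force between solid_lid and brush_mug below 0.05 N and contact force between solid_lid and brush below 0.05 N and contact force between solid_lid and patina_jar below 0.05 N); the arm keeps its last pose, push and grip.
It fails at once if the sample case's lid drops or slams (it falls faster than 3 rad/s, as it does when let go much more than 1 cm above shut) (velocity of joint glazed_lid below -3 rad/s).
It fails at once if the tool case's lid drops (falls faster than 3 rad/s) (velocity of joint solid_lid below -3 rad/s).
It fails at once if a bystander is moved more than 3 cm (distance of any of flux_bottle, lead_weight, foil_roll, hammer, brush_mug, brush, patina_jar from where it was at the start of the episode above 0.03 m).
It also fails if it takes over 59 s, if anything falls off the work surface, if the arm or the gripper's body presses on something with over 40 N, if the wrist force passes 120 N, or if a joint passes its speed limit or range.

### The arm

A 6-joint arm with a two-finger parallel gripper is mounted at the origin on the work surface. World frame = base frame: x ahead of the robot, y to its left, z up, the work surface at z = 0. Lengths are in m, angles in rad, forces in N, time in s.
With the tool pointing down it reaches from about 0.325 to 0.9 m from the base axis. Payload 6.1 kg.
Tool frame: the origin (TCP) lies at the very end of the fingers, on their centre line; the grasp point (between the pads) lies 19 mm behind it; z points along the fingers, x is the direction in which the jaws open and shut, and the axes are right-handed (so a half turn about z gives the same grasp; the last joint's range is limited). The gripper opens to 87 mm and grips with 3 to 60 N. Pads are 19 mm wide; open, the fingers measure 117 mm over their backs; the gripper's body (75 mm by 190 mm) begins 51 mm behind the grasp point.
Start: joints at [-1.239, 0.22, 1.526, -0, 1.395, -0.126], TCP at [0.276, -0.561, 0.223] pointing down, gripper open.
Joint ranges: [-2.98, 2.98], [-0.91, 2.08], [0.09, 2.57], [-1.24, 4.39], [0.2, 2.65], [-2.68, 2.68]. Speed limits (rad/s): [2.57, 2.57, 3.01, 3.14, 3.14, 3.14].

### API

Orientations are given as a rotation vector (axis times angle).
In Python, from station import arm gives the robot as it stands.
- The arm moves only by the shell command python3 -m creep 'ROWS' [OPENING]. ROWS is JSON, a list of rows, each a list of 6 numbers: the shift along the tool's x, y, z in m, then the turn, a rotation vector about the tool's x, y, z in rad. A call has 1 to 20 rows; each row shifts and turns the pose as measured when the row begins, along the tool's axes as they then stand; what a row does not reach is not made up. A row lasts 1/10 s, in which the tool goes at most 50 mm and 8.59 degrees, less where a joint would pass 70% of its speed; a pose out of reach is approached as far as the arm can. A call is refused whole if a number of a shift passes 0.05 or a number of a turn 0.15, either way. A call with a gripper value outside its range is refused whole. OPENING is the opening, from 0 (shut) to 1 (fully open), set as the call begins (- or left out, the last holds). The fingers move at their own pace and stop on an object; the grip force is fixed at half the most. Time passes only in rows, so rows that do not move let the fingers close. It gives the time, the measured TCP pose, the force and the opening at its end, in the units of the state.
- arm.state(): the state, without advancing time (a new reading comes with each control period).
- arm.snapshot(name): name is "side" or "top" or "wrist"; returns a dict with "pixels" (384x512x3 uint8, blue, green, red), "fx", "fy", "cx", "cy" (pixels), "k1" (the pictures are not rectified: a ray, as slopes to the right and down, at radius r is drawn at 1 + k1 r^2 times it, then the intrinsics apply), "R" (3x3) and "t" (3): a world point X has camera coordinates R X + t; the wrist camera has in their place "hand_eye" (4x4, takes a point from camera to tool coordinates, whose origin is the TCP and whose axes are the tool frame's). Camera axes: x right, y down, z forward; pixel columns grow to the right and rows downward; lengths in m; the calibration is good to about 2 mm. A picture is of the moment at which its call begins: read the wrist's pose just before it. There is no depth.
- arm.finish_job(): hands the job in, once; it reports no verdict.
The state is a dict: "time": time; "q": joint angles; "qd": joint speeds; "joint_torque": joint torques, N m; "ee_pos": TCP position; "orientation": TCP orientation; "wrist_force": force on the tool from outside, world axes, zero at the start; "wrist_torque": the same for the moment, N m; "opening": finger opening in m.
Only numpy, scipy, OpenCV 4.12 (cv2) and the standard library are available. Lean on these libraries where they do the work, as an engineer would, in place of code of your own. Each camera call takes 0.05 s, during which the arm holds its last target.

## Working session

There is one attempt and no reset: what is moved stays moved. The work goes in short steps, Python scripts to look and compute and a shell command to move; the robot and the scene stay as the last step left them, time stands still between calls to the robot, and variables do not carry over. Pictures are saved under pics/ and viewed, and the job is handed in when it is done.

```bash
ls; mkdir -p pics
python3 - <<'E'
from station import arm
import cv2
print(arm.state())
for n in("side","top"):
    s=arm.snapshot(n); cv2.imwrite(f"pics/{n}0.png",s["pixels"]); print(n,{k:v for k,v in s.items() if k!="pixels"})
E
```

```text
pics
{'time': 0.0, 'q': array([-1.23908272e+00,  2.21212050e-01,  1.52762081e+00, -4.78684439e-05,
        1.39471155e+00, -1.26090410e-01]), 'qd': array([ 9.72200789e-04,  6.13951573e-04,  5.28537309e-04, -5.20789887e-05,
        7.09085478e-04, -1.13458633e-03]), 'joint_torque': array([ 2.68547665e-03, -4.94610894e+01, -3.87373674e+01,  7.00714812e-02,
        5.70825173e-02, -1.39708727e-04]), 'ee_pos': array([ 0.27601733, -0.56004578,  0.22144086]), 'orientation': array([-2.66655304e+00,  1.65879139e+00,  2.42466324e-03]), 'wrist_force': array([-0.1080153 ,  0.74061627,  0.50871407]), 'wrist_torque': array([-0.01789765, -0.00682213,  0.00652106]), 'opening': 0.08674454053892991}
side {'fx': 480.19137316015673, 'fy': 480.19137316015673, 'cx': 253.1958587168977, 'cy': 189.7513847336075, 'k1': -0.00305803470318096, 'R': array([[-0.99611712, -0.08780052,  0.00646188],
       [-0.07118595,  0.76008339, -0.6459147 ],
       [ 0.05180007, -0.64386668, -0.76338224]]), 't': array([0.47151534, 0.08678833, 1.42758961])}
top {'fx': 370.763767594699, 'fy': 370.763767594699, 'cx': 254.9200505478546, 'cy': 198.9107576594745, 'k1': -0.03381002899178547, 'R': array([[-3.95457558e-03, -9.99992015e-01, -5.75357334e-04],
       [-9.87264339e-01,  3.99574716e-03, -1.59038230e-01],
       [ 1.59039259e-01, -6.08989199e-05, -9.87272258e-01]]), 't': array([-0.02291434,  0.48931886,  1.34988964])}
```

View pics/side0.png

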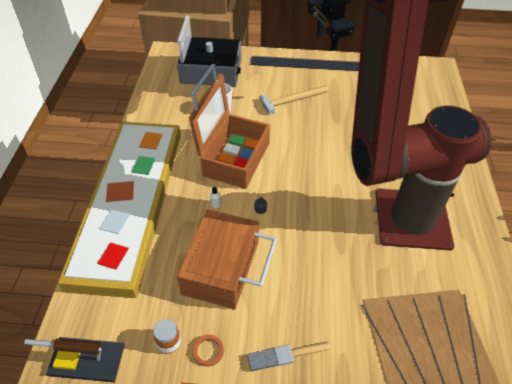

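View pics/top0.png

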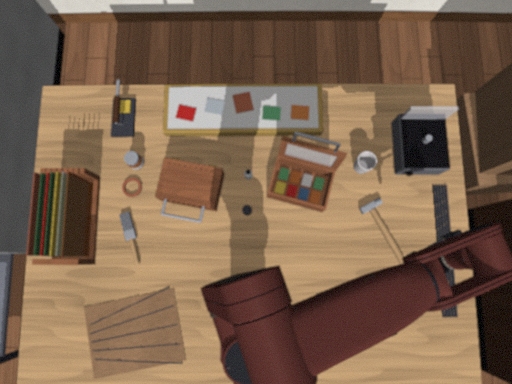

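The sample case (glazed lid open, case near top px 300,185) is on the robot's right. The tool case (lid shut, bar near px 183,215) is on the left, with the bottle (248,174) and weight (247,210) between them. I'll zoom in to pick points.

Run:
```python
import cv2
a=cv2.imread("pics/top0.png")
cv2.imwrite("pics/t_s.png",cv2.resize(a[120:220,250:390],None,fx=5.5,fy=5.5,interpolation=cv2.INTER_CUBIC))
cv2.imwrite("pics/t_t.png",cv2.resize(a[145:230,145:260],None,fx=6,fy=6,interpolation=cv2.INTER_CUBIC))
a=cv2.imread("pics/side0.png")
cv2.imwrite("pics/s_s.png",cv2.resize(a[55:195,170:290],None,fx=4,fy=4,interpolation=cv2.INTER_CUBIC))
cv2.imwrite("pics/s_t.png",cv2.resize(a[180:310,170:290],None,fx=4,fy=4,interpolation=cv2.INTER_CUBIC))
```

```text
(no output)
```

View pics/t_s.png

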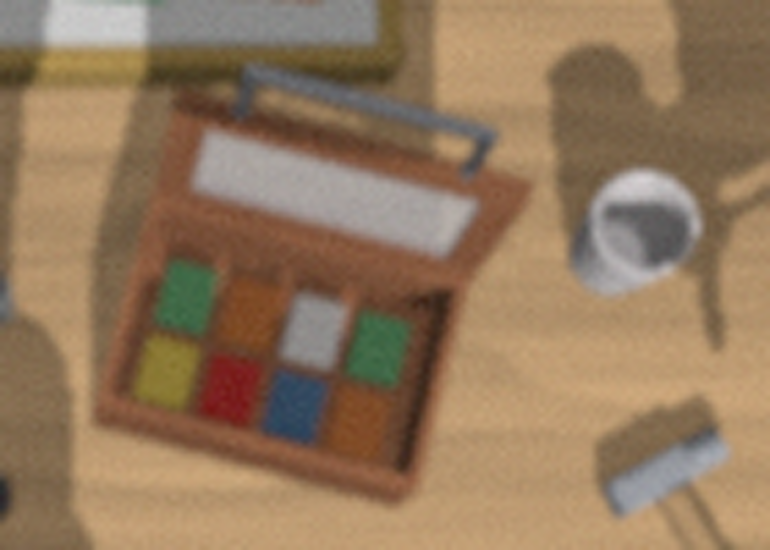

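View pics/t_t.png

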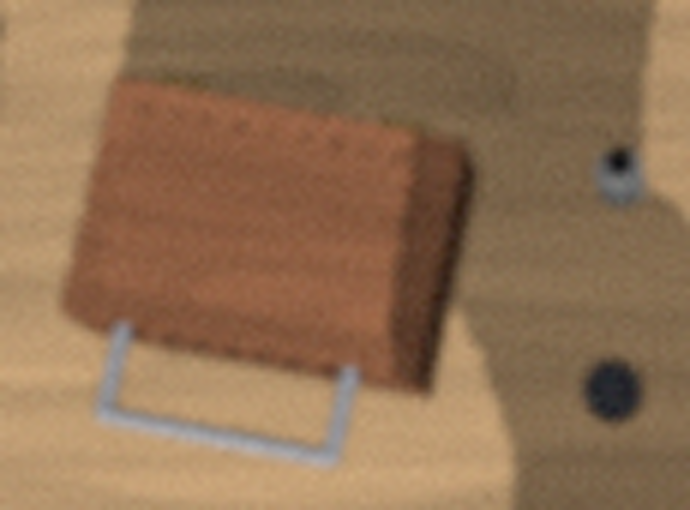

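View pics/s_s.png

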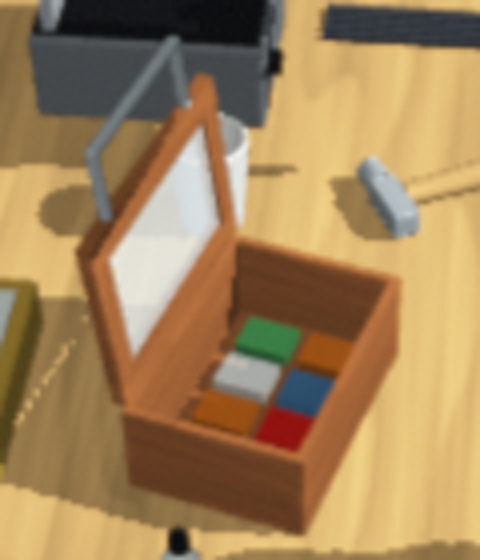

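View pics/s_t.png

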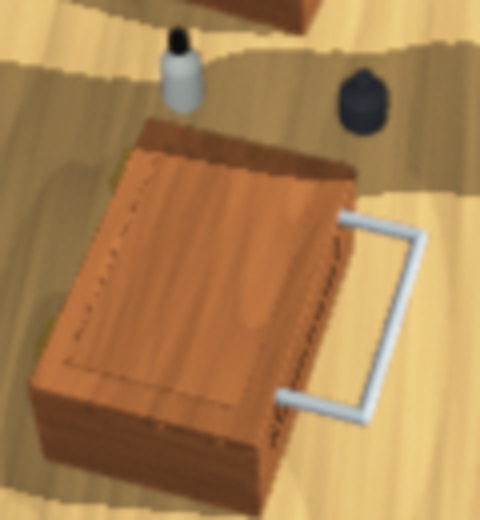

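```bash
cat > h.py <<'E'
import numpy as np, cv2, pickle
def ray(s,uv):
    K=np.array([[s["fx"],0,s["cx"]],[0,s["fy"],s["cy"]],[0,0,1]])
    p=cv2.undistortPoints(np.array([[uv]],float),K,np.array([s["k1"],0,0,0,0.]))[0,0]
    return -s["R"].T@s["t"], s["R"].T@np.array([p[0],p[1],1])
def onz(s,uv,z):
    o,d=ray(s,uv); return o+d*(z-o[2])/d[2]
def tri(rs):
    A=np.zeros((3,3));b=np.zeros(3)
    for o,d in rs:
        d=d/np.linalg.norm(d);P=np.eye(3)-np.outer(d,d);A+=P;b+=P@o
    X=np.linalg.solve(A,b)
    return X,[np.linalg.norm(np.cross(X-o,d/np.linalg.norm(d))) for o,d in rs]
def z2p(z,s,off): return (np.array(z)+.5)/s-.5+np.array(off)
E
cat > cams.py <<'E'
import numpy as np
side={'fx': 480.19137316015673, 'fy': 480.19137316015673, 'cx': 253.1958587168977, 'cy': 189.7513847336075, 'k1': -0.00305803470318096, 'R': np.array([[-0.99611712, -0.08780052,  0.00646188],
       [-0.07118595,  0.76008339, -0.6459147 ],
       [ 0.05180007, -0.64386668, -0.76338224]]), 't': np.array([0.47151534, 0.08678833, 1.42758961])}
top={'fx': 370.763767594699, 'fy': 370.763767594699, 'cx': 254.9200505478546, 'cy': 198.9107576594745, 'k1': -0.03381002899178547, 'R': np.array([[-3.95457558e-03, -9.99992015e-01, -5.75357334e-04],
       [-9.87264339e-01,  3.99574716e-03, -1.59038230e-01],
       [ 1.59039259e-01, -6.08989199e-05, -9.87272258e-01]]), 't': np.array([-0.02291434,  0.48931886,  1.34988964])}
E
python3 - <<'E'
from h import *; from cams import *
np.set_printoptions(precision=4,suppress=True)
T=lambda z:ray(top,z2p(z,5.5,(250,120)))
U=lambda z:ray(top,z2p(z,6,(145,145)))
S=lambda z:ray(side,z2p(z,4,(170,55)))
V=lambda z:ray(side,z2p(z,4,(170,180)))
g=[tri([T((250,72)),S((93,155))]),tri([T((490,135)),S((175,42))])]
t=[tri([U((102,412)),V((367,415))]),tri([U((335,457)),V((422,236))])]
for n,p in(("g",g),("t",t)):
    print(n,p); a,b=p[0][0],p[1][0]; m=(a+b)/2; d=a-b; print("mid",m,"len",np.linalg.norm(d),"yaw",np.arctan2(-d[0],d[1]))
for z in((102,412),(335,457)): print("tool at z.091",onz(top,z2p(z,6,(145,145)),.091))
for z in((367,415),(422,236)): print("tool side z.091",onz(side,z2p(z,4,(170,180)),.091))
for n,z in (("nearleft",(97,415)),("nearright",(408,492))): print("sample rim z.085",n,onz(top,z2p(z,5.5,(250,120)),.085))
for n,z in (("nearR",(398,280)),("nearL",(305,455)),("farL",(127,410))): print("sample rim side",n,onz(side,z2p(z,4,(170,55)),.085))
for n,z in (("bl",(117,78)),("br",(415,128)),("nl",(65,303)),("nr",(395,370))): print("tool lid top",n,onz(top,z2p(z,6,(145,145)),.097))
for n,z in (("bl",(32,382)),("br",(150,120)),("nl",(262,448)),("nr",(357,175))): print("tool lid side",n,onz(side,z2p(z,4,(170,180)),.097))
print("bottle top",onz(top,z2p((620,165),6,(145,145)),.075),"weight",onz(top,z2p((612,390),6,(145,145)),.05))
E
```

```text
g [(array([ 0.6569, -0.1514,  0.2978]), [np.float64(0.00034468642598994604), np.float64(0.00034468642599030295)]), (array([ 0.619 , -0.2868,  0.2982]), [np.float64(0.0005009084995467381), np.float64(0.000500908499546809)])]
mid [ 0.638  -0.2191  0.298 ] len 0.14061529314232646 yaw -0.27307398279012945
t [(array([0.428 , 0.3093, 0.0963]), [np.float64(0.0014338835322311669), np.float64(0.0014338835322311625)]), (array([0.4017, 0.1704, 0.0909]), [np.float64(0.0009479854790373697), np.float64(0.0009479854790374482)])]
mid [0.4148 0.2398 0.0936] len 0.14149142311772978 yaw -0.18730780898939192
tool at z.091 [0.4301 0.3105 0.091 ]
tool at z.091 [0.4026 0.1702 0.091 ]
tool side z.091 [0.4267 0.3066 0.091 ]
tool side z.091 [0.4007 0.1706 0.091 ]
sample rim z.085 nearleft [ 0.4959 -0.0696  0.085 ]
sample rim z.085 nearright [ 0.4438 -0.2732  0.085 ]
sample rim side nearR [ 0.4464 -0.2796  0.085 ]
sample rim side nearL [ 0.5029 -0.0792  0.085 ]
sample rim side farL [ 0.643 -0.113  0.085]
tool lid top bl [0.6346 0.3073 0.097 ]
tool lid top br [0.6023 0.1246 0.097 ]
tool lid top nl [0.4953 0.3337 0.097 ]
tool lid top nr [0.4539 0.1345 0.097 ]
tool lid side bl [0.635 0.306 0.097]
tool lid side br [0.5929 0.0958 0.097 ]
tool lid side nl [0.4881 0.3381 0.097 ]
tool lid side nr [0.4472 0.1293 0.097 ]
bottle top [0.5839 0.0006 0.075 ] weight [0.4476 0.0061 0.05  ]
```

```bash
cat > go.py <<'E'
import sys
from h import *
from station import arm
from scipy.spatial.transform import Rotation as R
np.set_printoptions(precision=4,suppress=True)
G=dict(h=np.array([.6165,-.2131,.091]),yaw=-.273)
T=dict(h=np.array([.616,.2017,.091]),yaw=-.187)
def bar(L,a):
    x=np.array([np.cos(L["yaw"]),np.sin(L["yaw"]),0]); return L["h"]-.205*np.cos(a)*x+np.array([0,0,.205*np.sin(a)])
def rel(target,yaw):
    s=arm.state(); r=R.from_rotvec(s["orientation"]); M=r.as_matrix()
    want=np.array([[np.cos(yaw),np.sin(yaw),0],[np.sin(yaw),-np.cos(yaw),0],[0,0,-1]]).T
    tr=(r.inv()*R.from_matrix(want)).as_rotvec()
    print("t",s["time"],"pos",s["ee_pos"],"F",s["wrist_force"],"tau",s["wrist_torque"],"open",round(s["opening"],4),"q",s["q"])
    print("shift tool",M.T@(target-s["ee_pos"]),"turn",tr)
E
python3 -m creep '[[0,0,-0.035,0,0,-0.14],[0,0,-0.035,0,0,-0.14],[0,0,-0.035,0,0,-0.14],[0,0,-0.035,0,0,-0.14],[0,0,0,0,0,-0.14],[0,0,0,0,0,-0.14]]' 0.55
python3 - <<'E'
from go import *
rel(bar(G,1.68)+[0,0,.06],G["yaw"])
E
```

```text
time: 0.7
ee_pos: [0.2754, -0.5582, 0.3612]
orientation: [-3.107, 0.378, 0.009]
wrist_force: [-0.2, -0.1, -0.5]
opening: 0.0509
t 0.7 pos [ 0.2754 -0.5582  0.3612] F [-0.2374 -0.0941 -0.4508] tau [-0.0041 -0.0952 -0.0055] open 0.0509 q [-1.2391  0.1752  1.3231  0.      1.6559 -0.9973]
shift tool [ 0.2709 -0.416   0.009 ] turn [-0.0105  0.007   0.0312]
```

```bash
python3 -m creep '[[0.025,-0.039,0,0,0,0.03],[0.025,-0.039,0,0,0,0],[0.025,-0.039,0,0,0,0],[0.025,-0.039,0,0,0,0],[0.025,-0.039,0,0,0,0],[0.025,-0.039,0,0,0,0],[0.025,-0.039,0,0,0,0],[0.025,-0.039,0,0,0,0],[0.025,-0.039,0,0,0,0],[0.02,-0.03,0,0,0,0],[0,0,0,0,0,0]]'
python3 - <<'E'
from go import *
rel(bar(G,1.68)+[0,0,.06],G["yaw"])
for n in("top","wrist","side"):
    s=arm.snapshot(n); cv2.imwrite(f"pics/{n}1.png",s["pixels"])
    if n=="wrist": print({k:v for k,v in s.items() if k!="pixels"})
E
```

```text
time: 1.8
ee_pos: [0.6213, -0.2431, 0.3563]
orientation: [-3.097, 0.423, 0.02]
wrist_force: [-0.2, -0.0, -0.2]
opening: 0.048
t 1.8 pos [ 0.6213 -0.2431  0.3563] F [-0.2441 -0.0095 -0.1637] tau [-0.0736 -0.0189  0.0429] open 0.048 q [-0.4964  0.291   1.1962  0.0103  1.6722 -0.2238]
shift tool [ 0.0097 -0.0276  0.0018] turn [-0.014   0.0151  0.0014]
{'fx': 270.68013203723257, 'fy': 270.68013203723257, 'cx': 257.5277972832652, 'cy': 193.43684440913486, 'k1': -0.0018361411840180609, 'hand_eye': array([[ 1.    ,  0.001 ,  0.0001,  0.0013],
       [-0.001 ,  0.9655,  0.2605, -0.071 ],
       [ 0.0002, -0.2605,  0.9655, -0.1608],
       [ 0.    ,  0.    ,  0.    ,  1.    ]])}
```

View pics/wrist1.png

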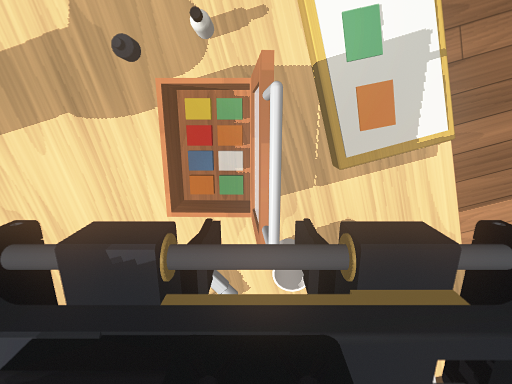

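View pics/side1.png

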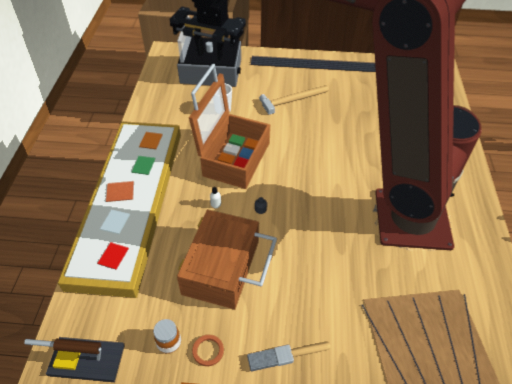

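Wrist view: the bar runs straight up at column ~276 between the fingers (207–308), bar ends at rows 85 and ~242, slightly below-centre; I'll centre and re-measure.

```bash
python3 -m creep '[[0.006,-0.014,0,-0.014,0.015,0],[0.006,-0.014,0,0,0,0],[0,0,0,0,0,0]]'
cat > wr.py <<'E'
from go import *
def wray(uv,s):
    K=np.array([[s["fx"],0,s["cx"]],[0,s["fy"],s["cy"]],[0,0,1]])
    p=cv2.undistortPoints(np.array([[uv]],float),K,np.array([s["k1"],0,0,0,0.]))[0,0]
    H=s["hand_eye"]; return H[:3,3],H[:3,:3]@np.array([p[0],p[1],1])
def wz(uv,z,s):
    o,d=wray(uv,s); return o+d*(z-o[2])/d[2]
E
python3 - <<'E'
from wr import *
rel(bar(G,1.68)+[0,0,.06],G["yaw"])
s=arm.snapshot("wrist"); cv2.imwrite("pics/w2.png",s["pixels"])
z=arm.state()["ee_pos"][2]-.296
import pickle; pickle.dump(s,open("w.pkl","wb"))
c=s["pixels"][60:260,180:330]
cv2.imwrite("pics/w2z.png",cv2.resize(c,None,fx=3,fy=3))
E
```

```text
time: 2.25
ee_pos: [0.6368, -0.2252, 0.3573]
orientation: [3.107, -0.441, 0.001]
wrist_force: [-0.8, -0.2, 0.0]
opening: 0.0478
t 2.25 pos [ 0.6368 -0.2252  0.3573] F [-0.7625 -0.207   0.0173] tau [-0.062  -0.102  -0.0139] open 0.0478 q [-0.4548  0.2966  1.1876 -0.0036  1.6558 -0.173 ]
shift tool [-0.0005 -0.0062  0.0025] turn [ 0.0038 -0.001  -0.0091]
```

View pics/w2z.png

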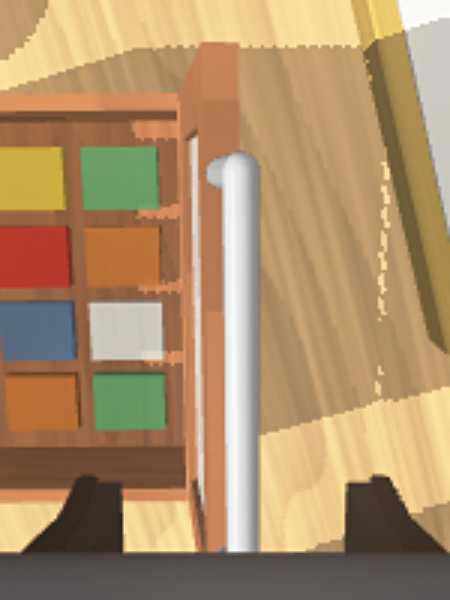

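```bash
python3 -m creep '[[0.003,-0.006,0.015,0,0,0],[0,0,0.02,0,0,0],[0,0,0.02,0,0,0],[0,0,0.02,0,0,0],[0,0,0.006,0,0,0],[0,0,0,0,0,0]]'
python3 - <<'E'
from wr import *
rel(bar(G,1.68)-[0,0,.019],G["yaw"])
s=arm.snapshot("wrist"); cv2.imwrite("pics/w3.png",s["pixels"])
E
```

```text
time: 2.9
ee_pos: [0.6405, -0.2217, 0.2699]
orientation: [3.105, -0.445, -0.001]
wrist_force: [-0.9, 0.4, -0.8]
opening: 0.0478
t 2.9 pos [ 0.6405 -0.2217  0.2699] F [-0.9007  0.4266 -0.7771] tau [-0.0609 -0.0321 -0.0317] open 0.0478 q [-0.4471  0.3217  1.3162 -0.0045  1.5027 -0.1622]
shift tool [-0.0031 -0.0017 -0.0059] turn [ 0.0046 -0.0002 -0.0116]
```

View pics/w3.png

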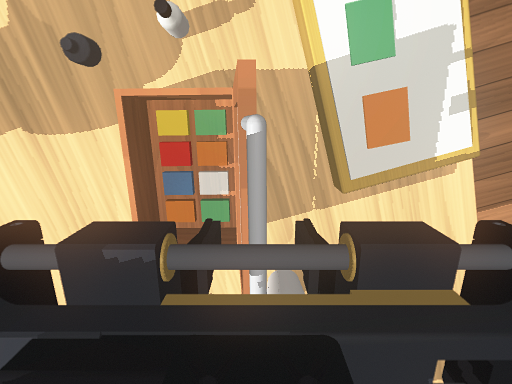

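The bar is centred at column 257 between the fingers. Closing.

```bash
python3 -m creep '[[0,0,-0.004,0,0,0],[0,0,0,0,0,0],[0,0,0,0,0,0],[0,0,0,0,0,0],[0,0,0,0,0,0],[0,0,0,0,0,0]]' 0
python3 - <<'E'
from wr import *
rel(bar(G,1.68)-[0,0,.019],G["yaw"])
for k in np.arange(1.6,-.01,-.1):print(round(k,1),bar(G,k)-[0,0,.019])
E
```

```text
time: 3.55
ee_pos: [0.6404, -0.2221, 0.2795]
orientation: [3.104, -0.445, 0.002]
wrist_force: [-3.1, 1.4, -0.2]
opening: 0.009
t 3.55 pos [ 0.6404 -0.2221  0.2795] F [-3.1377  1.3683 -0.1896] tau [0.1321 0.5561 0.0982] open 0.009 q [-0.4473  0.3162  1.3053 -0.0054  1.5168 -0.1622]
shift tool [-0.0031 -0.0022  0.0037] turn [ 0.0059 -0.0024 -0.0119]
1.6 [ 0.6223 -0.2147  0.2769]
1.5 [ 0.6025 -0.2092  0.2765]
1.4 [ 0.5829 -0.2037  0.274 ]
1.3 [ 0.5637 -0.1983  0.2695]
1.2 [ 0.545  -0.1931  0.2631]
1.1 [ 0.527  -0.188   0.2547]
1.0 [ 0.5098 -0.1832  0.2445]
0.9 [ 0.4938 -0.1787  0.2326]
0.8 [ 0.479  -0.1746  0.2191]
0.7 [ 0.4655 -0.1708  0.2041]
0.6 [ 0.4536 -0.1675  0.1878]
0.5 [ 0.4433 -0.1646  0.1703]
0.4 [ 0.4347 -0.1622  0.1518]
0.3 [ 0.4279 -0.1603  0.1326]
0.2 [ 0.423  -0.1589  0.1127]
0.1 [ 0.4201 -0.1581  0.0925]
-0.0 [ 0.4191 -0.1578  0.072 ]
```

```bash
cat >> go.py <<'E'
def lid(L,off,a2s):
    # current lid angle from TCP using grip offset (tool z above bar), shifts to next angles
    s=arm.state(); x=np.array([np.cos(L["yaw"]),np.sin(L["yaw"]),0])
    b=s["ee_pos"]+[0,0,off]-L["h"]; X=b@x; Z=b[2]
    print("t",s["time"],"X,Z",round(X,4),round(Z,4),"r",round(np.hypot(X,Z),4),"a",round(np.arctan2(Z,-X),3),"lat",round(b@[-x[1],x[0],0],4),"F",s["wrist_force"],"tau",s["wrist_torque"],"open",round(s["opening"],4))
    for a in a2s: print(round(a,2),"dx,dz tool",round(-.205*np.cos(a)-X,4),round(-(.205*np.sin(a)-Z),4))
E
python3 -m creep '[[-0.008,0,-0.001,0,0,0],[-0.012,0,-0.0003,0,0,0],[-0.018,0,0.0005,0,0,0],[-0.02,0,0.002,0,0,0],[-0.02,0,0.0045,0,0,0],[0,0,0,0,0,0]]'
python3 - <<'E'
from wr import *
rel(bar(G,1.4)-[0,0,.0153],G["yaw"])
lid(G,.0153,np.arange(1.4,.8,-.1))
E
```

```text
time: 4.15
ee_pos: [0.5635, -0.2004, 0.2741]
orientation: [3.101, -0.444, 0.013]
wrist_force: [0.2, -0.0, -3.8]
opening: 0.0087
t 4.15 pos [ 0.5635 -0.2004  0.2741] F [ 0.1971 -0.0483 -3.7983] tau [ 0.0007 -0.1074  0.0558] open 0.0087 q [-0.4701  0.1195  1.5443 -0.006   1.4673 -0.1849]
shift tool [ 0.0196 -0.0023 -0.0035] turn [ 0.0079 -0.0092 -0.0116]
t 4.15 X,Z -0.0545 0.1984 r 0.2057 a 1.303 lat -0.0021 F [ 0.1971 -0.0483 -3.7983] tau [ 0.0007 -0.1074  0.0558] open 0.0087
1.4 dx,dz tool 0.0196 -0.0036
1.3 dx,dz tool -0.0004 0.0008
1.2 dx,dz tool -0.0198 0.0073
1.1 dx,dz tool -0.0385 0.0157
1.0 dx,dz tool -0.0563 0.0259
0.9 dx,dz tool -0.073 0.0378
```

```bash
python3 -m creep '[[-0.0195,0,0.007,0.004,-0.005,0],[-0.019,0,0.0085,0.004,-0.005,0],[-0.018,0,0.010,0,0,0],[-0.0165,0,0.012,0,0,0],[0,0,0,0,0,0]]'
python3 - <<'E'
from wr import *
rel(bar(G,1.4)-[0,0,.0153],G["yaw"])
lid(G,.0153,np.arange(.9,.2,-.1))
E
```

```text
time: 4.65
ee_pos: [0.493, -0.1801, 0.2361]
orientation: [3.109, -0.445, 0.009]
wrist_force: [-0.4, -0.1, -1.0]
opening: 0.0087
t 4.65 pos [ 0.493  -0.1801  0.2361] F [-0.433  -0.0859 -1.0337] tau [0.0739 0.0305 0.0997] open 0.0087 q [-0.5011 -0.0346  1.7743  0.0009  1.3959 -0.2169]
shift tool [ 0.0932 -0.0025 -0.0411] turn [ 0.0005 -0.006  -0.0113]
t 4.65 X,Z -0.1278 0.1604 r 0.2051 a 0.898 lat -0.0015 F [-0.433  -0.0859 -1.0337] tau [0.0739 0.0305 0.0997] open 0.0087
0.9 dx,dz tool 0.0004 -0.0002
0.8 dx,dz tool -0.015 0.0133
0.7 dx,dz tool -0.029 0.0283
0.6 dx,dz tool -0.0414 0.0446
0.5 dx,dz tool -0.0521 0.0621
0.4 dx,dz tool -0.061 0.0806
0.3 dx,dz tool -0.068 0.0998
```

```bash
python3 -m creep '[[-0.015,0,0.0135,0,0,0],[-0.014,0,0.015,0,0,0],[-0.0125,0,0.0165,0,0,0],[-0.0105,0,0.0175,0,0,0],[-0.009,0,0.0185,0,0,0],[0,0,0,0,0,0]]'
python3 - <<'E'
from wr import *
rel(bar(G,0)-[0,0,.0153],G["yaw"])
lid(G,.0153,np.arange(.4,-.1,-.05))
E
```

```text
time: 5.25
ee_pos: [0.437, -0.1639, 0.1562]
orientation: [3.107, -0.444, 0.021]
wrist_force: [-0.4, -1.3, -2.2]
opening: 0.0089
t 5.25 pos [ 0.437  -0.1639  0.1562] F [-0.3597 -1.3201 -2.1967] tau [-0.1112 -0.166   0.0393] open 0.0089 q [-0.5296 -0.1183  2.007   0.0021  1.2393 -0.2465]
shift tool [-0.02   -0.001   0.0802] turn [ 0.0014 -0.0136 -0.0109]
t 5.25 X,Z -0.1861 0.0805 r 0.2028 a 0.408 lat -0.0011 F [-0.3597 -1.3201 -2.1967] tau [-0.1112 -0.166   0.0393] open 0.0089
0.4 dx,dz tool -0.0027 0.0007
0.35 dx,dz tool -0.0064 0.0102
0.3 dx,dz tool -0.0097 0.0199
0.25 dx,dz tool -0.0125 0.0298
0.2 dx,dz tool -0.0148 0.0398
0.15 dx,dz tool -0.0166 0.0499
0.1 dx,dz tool -0.0178 0.06
0.05 dx,dz tool -0.0186 0.0703
0.0 dx,dz tool -0.0189 0.0805
-0.05 dx,dz tool -0.0186 0.0908
```

```bash
python3 -m creep '[[-0.005,0,0.012,0,-0.012,0],[-0.004,0,0.012,0,0,0],[-0.0035,0,0.012,0,0,0],[-0.0025,0,0.012,0,0,0],[-0.0015,0,0.012,0,0,0],[0,0,0,0,0,0]]'
python3 - <<'E'
from wr import *
rel(bar(G,0)-[0,0,.0153],G["yaw"])
lid(G,.0153,[.1,.05,0])
E
```

```text
time: 5.85
ee_pos: [0.4226, -0.1598, 0.095]
orientation: [3.109, -0.444, 0.004]
wrist_force: [0.3, -0.2, -2.3]
opening: 0.0087
t 5.85 pos [ 0.4226 -0.1598  0.095 ] F [ 0.3389 -0.193  -2.3396] tau [-0.0245 -0.1034  0.018 ] open 0.0087 q [-0.5361 -0.0662  2.0842 -0.0003  1.1207 -0.2522]
shift tool [-0.004  -0.0009  0.0193] turn [ 0.001  -0.0027 -0.0108]
t 5.85 X,Z -0.2011 0.0193 r 0.202 a 0.096 lat -0.0009 F [ 0.3389 -0.193  -2.3396] tau [-0.0245 -0.1034  0.018 ] open 0.0087
0.1 dx,dz tool -0.0029 -0.0011
0.05 dx,dz tool -0.0037 0.0091
0 dx,dz tool -0.0039 0.0193
```

```bash
python3 -m creep '[[-0.001,0,0.005,0,0,0],[0,0,0.005,0,0,0],[0,0,0.004,0,0,0],[0,0,0.002,0,0,0],[0,0,0,0,0,0]]'
python3 - <<'E'
from wr import *
lid(G,.0153,[0])
E
```

```text
time: 6.35
ee_pos: [0.4219, -0.1595, 0.0779]
orientation: [3.109, -0.444, 0.004]
wrist_force: [-1.4, 0.9, -2.4]
opening: 0.0091
t 6.35 X,Z -0.2019 0.0022 r 0.2019 a 0.011 lat -0.0009 F [-1.3777  0.9181 -2.3697] tau [0.0653 0.0717 0.0614] open 0.0091
0 dx,dz tool -0.0031 0.0022
```

```bash
python3 -m creep '[[0,0,0.002,0,0,0],[0,0,0.002,0,0,0],[0,0,0,0,0,0]]'
python3 - <<'E'
from wr import *
lid(G,.0153,[0])
E
```

```text
time: 6.65
ee_pos: [0.4218, -0.1594, 0.0764]
orientation: [3.109, -0.444, 0.001]
wrist_force: [-2.6, 1.5, -1.5]
opening: 0.0094
t 6.65 X,Z -0.2019 0.0007 r 0.2019 a 0.004 lat -0.0008 F [-2.6153  1.4915 -1.4798] tau [0.1265 0.3563 0.0896] open 0.0094
0 dx,dz tool -0.0031 0.0007
```

```bash
python3 -m creep '[[0,0,0.003,0,0,0],[0,0,0.003,0,0,0]]'
python3 - <<'E'
from wr import *
lid(G,.0153,[0])
s=arm.snapshot("side"); cv2.imwrite("pics/s4.png",s["pixels"])
cv2.imwrite("pics/s4z.png",cv2.resize(s["pixels"][80:240,150:310],None,fx=3.5,fy=3.5,interpolation=cv2.INTER_CUBIC))
E
```

```text
time: 6.85
ee_pos: [0.4219, -0.1595, 0.0756]
orientation: [3.11, -0.442, -0.003]
wrist_force: [-17.9, 10.3, 36.6]
opening: 0.0091
t 6.85 X,Z -0.2018 -0.0001 r 0.2018 a -0.0 lat -0.0009 F [-17.8887  10.3104  36.5996] tau [1.4703 2.9221 0.0449] open 0.0091
0 dx,dz tool -0.0032 -0.0001
```

View pics/s4z.png

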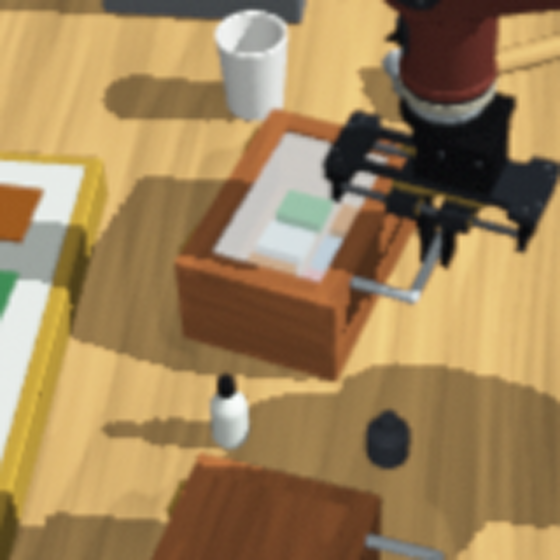

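Pressing down met 37 N and the picture shows the lid flush on the case (hinge edge to near edge, ~(280,115)–(340,300)): shut. Hold briefly, then release.

```bash
python3 -m creep '[[0,0,0,0,0,0],[0,0,0,0,0,0],[0,0,0,0,0,0]]'
python3 -m creep '[[0,0,0,0,0,0],[0,0,0,0,0,0],[0,0,0,0,0,0],[0,0,0,0,0,0]]' 0.55
python3 -m creep '[[0,0,-0.02,0,0,0],[0,0,-0.03,0,0,0],[0,0,-0.03,0,0,0],[0,0,-0.03,0,0,0],[0,0,0,0,0,0]]'
python3 - <<'E'
from wr import *
s=arm.snapshot("side"); cv2.imwrite("pics/s5.png",s["pixels"])
cv2.imwrite("pics/s5z.png",cv2.resize(s["pixels"][80:240,150:310],None,fx=3.5,fy=3.5,interpolation=cv2.INTER_CUBIC))
rel(bar(T,0)+[0,0,.08],T["yaw"])
E
```

```text
time: 7.2
ee_pos: [0.4218, -0.1594, 0.0767]
orientation: [3.11, -0.442, -0.003]
wrist_force: [-0.8, -0.2, -1.5]
opening: 0.0089
time: 7.6
ee_pos: [0.4242, -0.1607, 0.0776]
orientation: [3.108, -0.443, 0.006]
wrist_force: [0.2, -0.3, 0.4]
opening: 0.0333
time: 8.1
ee_pos: [0.4242, -0.1606, 0.1913]
orientation: [3.108, -0.443, 0.006]
wrist_force: [0.2, -0.0, -0.0]
opening: 0.0479
t 8.15 pos [ 0.4232 -0.16    0.1891] F [ 0.148   0.2733 -0.8895] tau [-0.0403 -0.1266  0.0491] open 0.0481 q [-0.5358 -0.1791  1.9961 -0.0004  1.3232 -0.2524]
shift tool [-0.12   -0.3815  0.0177] turn [ 0.0008 -0.0012 -0.0963]
```

View pics/s5z.png

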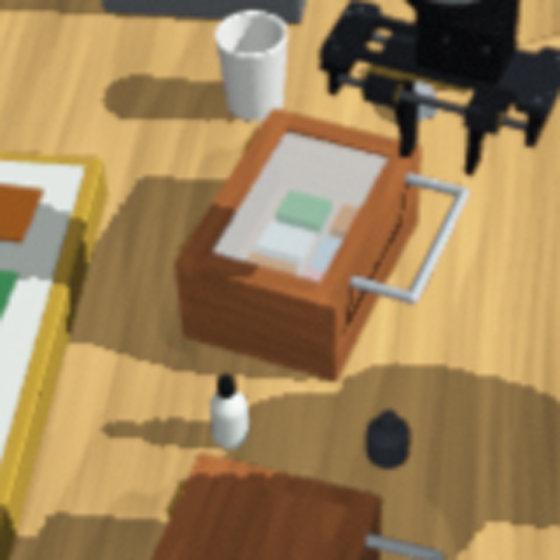

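The glazed lid lies flush and the fingers are clear. Now to the tool case.

```bash
python3 -m creep '[[-0.008,-0.038,0,0,0,-0.01],[-0.008,-0.038,0,0,0,-0.01],[-0.009,-0.038,0,0,0,-0.01],[-0.01,-0.038,0,0,0,-0.01],[-0.01,-0.038,0,0,0,-0.01],[-0.01,-0.038,0,0,0,-0.01],[-0.01,-0.038,0,0,0,-0.01],[-0.01,-0.038,0,0,0,-0.01],[-0.01,-0.038,0,0,0,-0.01],[-0.01,-0.03,0,0,0,-0.005],[0,0,0,0,0,0]]'
python3 - <<'E'
from wr import *
rel(bar(T,0)+[0,0,.08],T["yaw"])
E
```

```text
time: 9.25
ee_pos: [0.4135, 0.2363, 0.1757]
orientation: [3.124, -0.299, -0.017]
wrist_force: [-0.3, -0.5, 0.3]
opening: 0.048
t 9.25 pos [0.4135 0.2363 0.1757] F [-0.2642 -0.4845  0.2589] tau [-0.0348 -0.0922  0.0006] open 0.048 q [ 0.352  -0.0924  1.945   0.0018  1.3003  0.5426]
shift tool [ 0.0004 -0.0037  0.0046] turn [ 0.0043  0.0106 -0.004 ]
```

```bash
python3 -m creep '[[0,-0.0035,0,0.004,0.01,-0.004],[0,0,0,0,0,0]]'
python3 - <<'E'
from wr import *
rel(bar(T,0)+[0,0,.08],T["yaw"])
s=arm.snapshot("wrist"); cv2.imwrite("pics/w6z.png",cv2.resize(s["pixels"][40:300,150:360],None,fx=2.3,fy=2.3,interpolation=cv2.INTER_CUBIC))
cv2.imwrite("pics/w6.png",s["pixels"])
E
```

```text
time: 9.45
ee_pos: [0.413, 0.2394, 0.1733]
orientation: [3.126, -0.29, -0.005]
wrist_force: [0.3, 0.1, -0.9]
opening: 0.0477
t 9.45 pos [0.413  0.2394 0.1733] F [ 0.3246  0.1282 -0.8674] tau [ 0.0029 -0.056   0.0151] open 0.0477 q [ 0.3604 -0.0936  1.9507 -0.0007  1.2881  0.5457]
shift tool [ 0.0015 -0.0007  0.0023] turn [0.0025 0.0027 0.002 ]
```

View pics/w6.png

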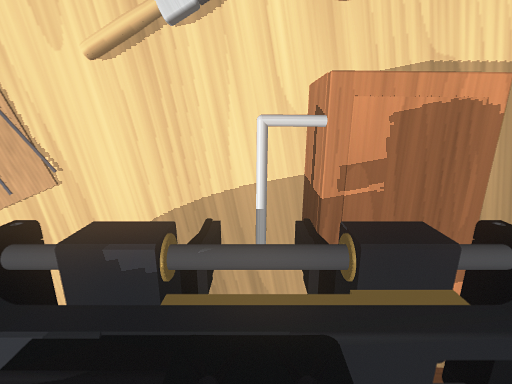

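The tool-case bar appears at column 262, upper end at row 117: about 4–5 mm further along tool x than centre. Correct and descend.

```bash
python3 -m creep '[[0.004,-0.003,0.02,0,0,0],[0,0,0.02,0,0,0],[0,0,0.02,0,0,0],[0,0,0.02,0,0,0],[0,0,0.012,0,0,0],[0,0,0,0,0,0]]'
python3 - <<'E'
from wr import *
rel(bar(T,0)-[0,0,.019],T["yaw"])
s=arm.snapshot("wrist"); cv2.imwrite("pics/w7.png",s["pixels"])
E
```

```text
time: 10.1
ee_pos: [0.4204, 0.2346, 0.0791]
orientation: [3.124, -0.307, 0.001]
wrist_force: [-0.1, -0.4, -0.4]
opening: 0.0476
t 10.1 pos [0.4204 0.2346 0.0791] F [-0.0686 -0.4283 -0.3951] tau [-0.0193 -0.0659  0.0302] open 0.0476 q [ 0.3468  0.0355  2.0181 -0.0028  1.0887  0.5441]
shift tool [-0.0068 -0.004   0.0071] turn [ 0.0025 -0.0007 -0.009 ]
```

View pics/w7.png

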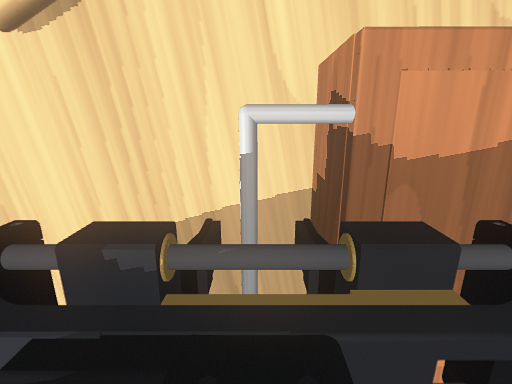

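```bash
python3 -m creep '[[-0.005,-0.004,0.004,0,0,-0.008],[0,0,0.002,0,0,0],[0,0,0,0,0,0]]'
python3 -m creep '[[0,0,0,0,0,0],[0,0,0,0,0,0],[0,0,0,0,0,0],[0,0,0,0,0,0],[0,0,0,0,0,0]]' 0
python3 - <<'E'
from wr import *
rel(bar(T,0)-[0,0,.019],T["yaw"])
s=arm.snapshot("wrist"); cv2.imwrite("pics/w8.png",s["pixels"])
E
```

```text
time: 10.45
ee_pos: [0.4186, 0.2404, 0.0761]
orientation: [3.128, -0.295, 0.009]
wrist_force: [0.2, 0.5, -0.3]
opening: 0.0479
time: 10.95
ee_pos: [0.4197, 0.2412, 0.0778]
orientation: [-3.127, 0.294, -0.013]
wrist_force: [-2.3, 0.8, 0.3]
opening: 0.0157
t 10.95 pos [0.4197 0.2412 0.0778] F [-2.2785  0.8078  0.3148] tau [ 0.1086  0.7845 -0.0476] open 0.0157 q [ 0.3603  0.0367  2.0196 -0.0028  1.0774  0.549 ]
shift tool [-0.0048  0.0023  0.0058] turn [-0.002  -0.008  -0.0003]
```

View pics/w8.png

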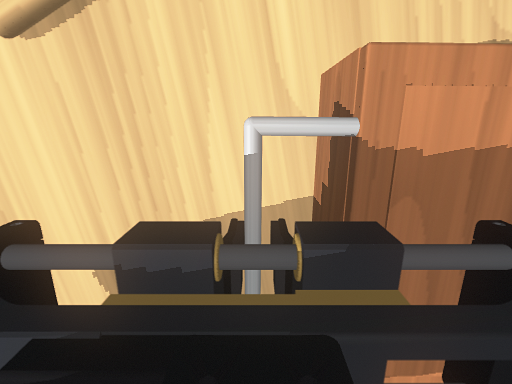

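```bash
python3 -m creep '[[-0.002,0,0.004,0,0,0],[-0.001,0,0.001,0,0,0],[0,0,0,0,0,0],[0,0,0,0,0,0],[0,0,0,0,0,0]]'
python3 - <<'E'
from wr import *
rel(bar(T,0)-[0,0,.019],T["yaw"])
s=arm.snapshot("wrist"); cv2.imwrite("pics/w9.png",s["pixels"])
E
```

```text
time: 11.5
ee_pos: [0.4167, 0.242, 0.0766]
orientation: [-3.127, 0.294, -0.011]
wrist_force: [-0.3, -0.8, 2.4]
opening: 0.0089
t 11.5 pos [0.4167 0.242  0.0766] F [-0.3128 -0.7829  2.3611] tau [-0.1062  0.0353 -0.0081] open 0.0089 q [ 0.364   0.0345  2.0246 -0.0027  1.076   0.5526]
shift tool [-0.0017  0.0025  0.0046] turn [-0.0014 -0.0068 -0.0003]
```

View pics/w9.png

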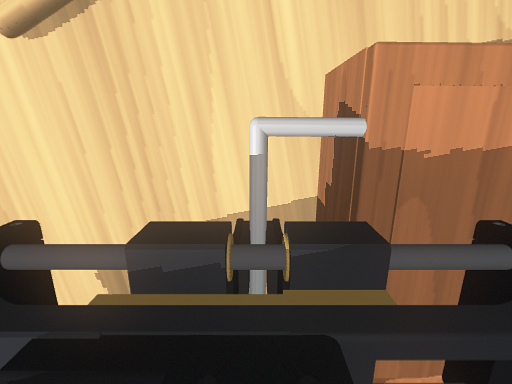

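```bash
sed -i 's/^T=dict.*/T=dict(h=np.array([.618,.2042,.091]),yaw=-.187)/' go.py
python3 -m creep '[[0.0005,0,-0.010,0,0,0],[0.0005,0,-0.010,0,0,0],[0.003,0,-0.020,0,0,0],[0.005,0,-0.0195,0,0,0],[0,0,0,0,0,0]]'
python3 - <<'E'
from wr import *
rel(bar(T,.3)-[0,0,.0144],T["yaw"])
lid(T,.0144,np.arange(.3,.95,.1))
E
```

```text
time: 12.05
ee_pos: [0.4264, 0.2398, 0.1397]
orientation: [-3.127, 0.294, -0.014]
wrist_force: [-0.5, -0.6, -1.8]
opening: 0.0087
t 12.05 pos [0.4264 0.2398 0.1397] F [-0.5237 -0.6438 -1.7994] tau [-0.1422 -0.0625 -0.0656] open 0.0087 q [ 0.3534 -0.0359  1.9628 -0.0037  1.2068  0.5422]
shift tool [-0.001  -0.0007  0.0026] turn [-0.0011 -0.0085 -0.0006]
t 12.05 X,Z -0.1949 0.0631 r 0.2049 a 0.313 lat -0.0007 F [-0.5237 -0.6438 -1.7994] tau [-0.1422 -0.0625 -0.0656] open 0.0087
0.3 dx,dz tool -0.0009 0.0026
0.4 dx,dz tool 0.0061 -0.0167
0.5 dx,dz tool 0.015 -0.0351
0.6 dx,dz tool 0.0257 -0.0526
0.7 dx,dz tool 0.0381 -0.0689
0.8 dx,dz tool 0.0521 -0.0839
0.9 dx,dz tool 0.0675 -0.0974
```

```bash
python3 -m creep '[[0.006,0,-0.0165,0,-0.006,0],[0.009,0,-0.018,0,0,0],[0.0105,0,-0.0175,0,0,0],[0.0125,0,-0.016,0,0,0],[0,0,0,0,0,0]]'
python3 - <<'E'
from wr import *
lid(T,.0144,np.arange(.6,.95,.09))
rel(bar(T,.87)-[0,0,.0144],T["yaw"])
E
```

```text
time: 12.55
ee_pos: [0.4618, 0.2326, 0.2079]
orientation: [-3.127, 0.294, 0.003]
wrist_force: [2.2, -0.5, -3.1]
opening: 0.0089
t 12.55 X,Z -0.1587 0.1313 r 0.206 a 0.691 lat -0.0011 F [ 2.1954 -0.4991 -3.1395] tau [ 0.0077 -0.3042 -0.064 ] open 0.0089
0.6 dx,dz tool -0.0105 0.0155
0.69 dx,dz tool 0.0006 0.0008
0.78 dx,dz tool 0.013 -0.0129
0.87 dx,dz tool 0.0265 -0.0254
t 12.55 pos [0.4618 0.2326 0.2079] F [ 2.1954 -0.4991 -3.1395] tau [ 0.0077 -0.3042 -0.064 ] open 0.0089 q [ 0.3127 -0.0272  1.8205  0.0018  1.3496  0.4999]
shift tool [ 0.0265 -0.0012 -0.0255] turn [-0.0009  0.002  -0.0006]
```

```bash
python3 -m creep '[[0.0125,0,-0.013,0,0,0],[0.009,0,-0.0085,0,0,0],[0.004,0,-0.004,0,0,0],[0,0,0,0,0,0],[0,0,0,0,0,0]]'
python3 - <<'E'
from wr import *
lid(T,.0144,[.87])
for n in("side","top","wrist"):
    s=arm.snapshot(n); cv2.imwrite(f"pics/{n}10.png",s["pixels"])
    if n=="side": cv2.imwrite("pics/s10z.png",cv2.resize(s["pixels"][80:320,150:330],None,fx=2.5,fy=2.5,interpolation=cv2.INTER_CUBIC))
E
```

```text
time: 13.05
ee_pos: [0.4803, 0.2289, 0.2287]
orientation: [-3.128, 0.293, 0.027]
wrist_force: [-3.7, 1.3, 1.5]
opening: 0.009
t 13.05 X,Z -0.1399 0.1521 r 0.2067 a 0.827 lat -0.0013 F [-3.7149  1.3481  1.5394] tau [ 0.0794  0.6679 -0.009 ] open 0.009
0.87 dx,dz tool 0.0077 -0.0046
```

View pics/s10z.png

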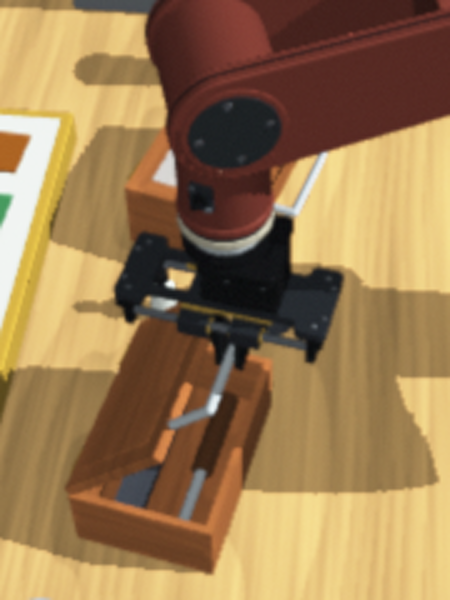

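View pics/wrist10.png

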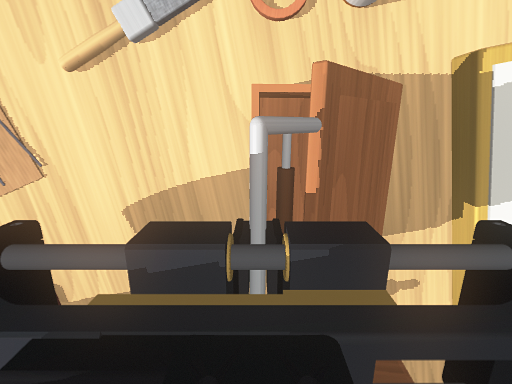

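View pics/top10.png

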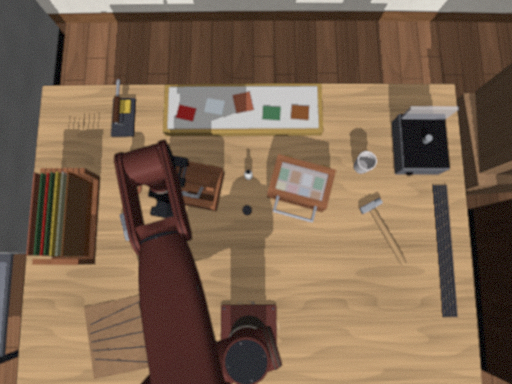

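```bash
python3 -m creep '[[0.006,0,-0.0055,0,-0.01,0],[0.001,0,-0.001,0,0,0],[0,0,0,0,0,0],[0,0,0,0,0,0],[0,0,0,0,0,0]]'
python3 - <<'E'
from wr import *
lid(T,.0144,[.87]); rel(bar(T,.87)-[0,0,.0144],T["yaw"])
s=arm.snapshot("side"); cv2.imwrite("pics/s11z.png",cv2.resize(s["pixels"][200:320,160:260],None,fx=5,fy=5,interpolation=cv2.INTER_CUBIC))
s=arm.snapshot("wrist"); cv2.imwrite("pics/w11.png",s["pixels"])
lid(T,.0144,[.87])
E
```

```text
time: 13.7
ee_pos: [0.4875, 0.2275, 0.2354]
orientation: [-3.127, 0.292, 0.045]
wrist_force: [-3.4, -0.3, 0.9]
opening: 0.0088
t 13.7 X,Z -0.1326 0.1588 r 0.2069 a 0.875 lat -0.0014 F [-3.427  -0.2887  0.8887] tau [ 0.1316  0.7186 -0.019 ] open 0.0088
0.87 dx,dz tool 0.0004 0.0021
t 13.7 pos [0.4875 0.2275 0.2354] F [-3.427  -0.2887  0.8887] tau [ 0.1316  0.7186 -0.019 ] open 0.0088 q [0.2826 0.0238 1.7176 0.0116 1.4267 0.4671]
shift tool [ 0.0005 -0.0014  0.0021] turn [0.0017 0.0288 0.0007]
t 13.8 X,Z -0.1326 0.1588 r 0.2069 a 0.875 lat -0.0014 F [-2.9849  0.6961  0.773 ] tau [ 0.1204  0.6324 -0.024 ] open 0.0087
0.87 dx,dz tool 0.0004 0.0021
```

View pics/s11z.png

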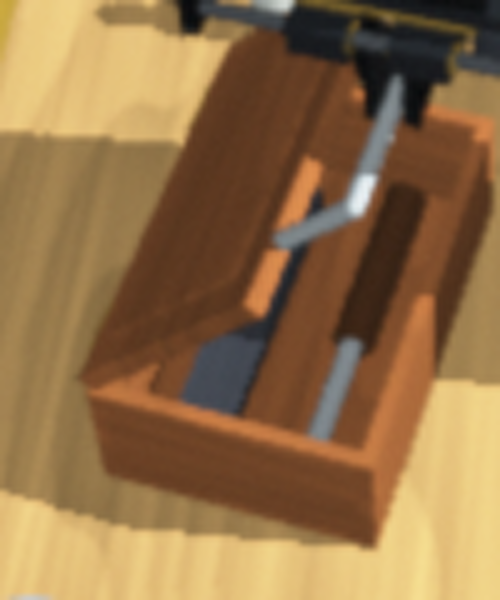

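View pics/w11.png

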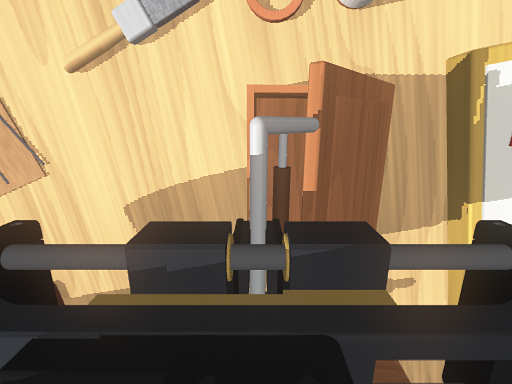

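Run:
```python
from wr import *; from cams import *
s=arm.state(); w=arm.snapshot("wrist")
o,d=wray((258,121),w); M=R.from_rotvec(s["orientation"]).as_matrix()
X,e=tri([(s["ee_pos"]+M@o,M@d),ray(side,z2p((360,205),5,(160,200)))])
x=np.array([np.cos(T["yaw"]),np.sin(T["yaw"]),0]); b=X-T["h"]
print(X,e,"a",np.arctan2(b[2],-b@x),"r",np.hypot(b[2],b@x),"lat",b@[-x[1],x[0],0])
c=top; 
for k in(1,):
    t=arm.snapshot("top")["pixels"]; cv2.imwrite("pics/t12.png",cv2.resize(t[120:230,100:400],None,fx=2.6,fy=2.6))
print(arm.state()["time"],arm.state()["qd"])
```

```text
[0.4999 0.2961 0.2517] [np.float64(0.0026590297871060993), np.float64(0.0026590297871059436)] a 0.8789611404168318 r 0.20867411470809188 lat 0.06829776392631545
13.9 [-0.      0.0003 -0.0017 -0.0015  0.0012 -0.0004]
```

View pics/t12.png

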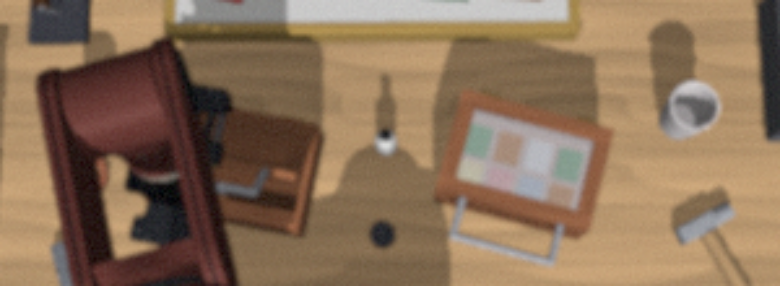

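Both angle estimates agree: 0.875 rad from the TCP and 0.879 rad from two views. The arm is at rest, the sample lid is flush, and the bottle and weight are where they started. Handing in.

```bash
python3 -c "
from station import arm
print(arm.finish_job())"
```

```text
the job is handed in; nothing more can be done
None
```

The sample case's lid is shut, and I handed the job in with the gripper still holding the tool case's lid open at about 50 degrees. `finish_job` gives no verdict, so the results below are from my own checks.

- **Sample case lid:** I lowered it by its bar along the hinge arc at about 1 rad/s, more slowly near the rim. I then pressed it down onto the rim (brief peak of about 37 N upward at the wrist) before letting go. The side view after release and the later top views show it lying flush.
- **Tool case lid:** The arm position gives an angle of 0.875 rad. A two-view check on the end of the bar gives 0.879 rad, with rays missing each other by 2.7 mm and a radius 3–4 mm over the stated 205 mm. The target is 0.873 rad.
- **Grip and stillness:** The gripper opening was 8.7 mm, so the fingers were closed on the bar, and the arm was at rest. I did not measure the contact force between the fingers and the lid directly.
- **Other things on the bench:** The bottle, weight, mug and hammer look unmoved in the last top view. I did not recheck the foil roll, brush and patina jar at the end. The tool only came near the two cases.
- **Small leftovers:** The tool stayed about 0.03 rad off vertical. Total time was about 14 s.

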